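# Space a loose steel angle off the welded one with a tube stub

### The job

Set the loose steel angle toe to toe with the angle welded to the plate, parallel to it and centred on its length, with an even slot exactly one tube width between the two toes: lay the square tube stub flat along the middle of the welded angle's toe as the spacer, then bring the loose angle, standing on its flat leg with its toe foremost, up snug against the tube. Then lift the tube out without shifting the angle and send it down the chute to come to rest in the offcut bin, leaving the floor pin and the corner bracket where they are.

Things in the scene. Friction and masses are not known exactly. Their poses are not given: they have to be found in the camera images.
- rail: Welded angle, fixed to the plate: dull steel L, 50 x 50 x 6 mm, 200 mm long (the longer angle), weld beads at its back. One leg lies flat (6 mm high), one stands 50 mm. Origin: on the plate (z = 0) under the middle of the toe, the flat leg's free edge. x points level out from the toe to where the tube and loose angle go; flat leg x -50 to 0, upright leg x -50 to -44 mm; y along its length; z up.
- angle: Loose angle: dull steel L, 50 x 50 x 6 mm, 150 mm long, 0.66 kg, flat leg down. Origin: underside, below the middle of the toe (flat leg's free edge). x from toe to upright leg: flat leg x 0 to 50 mm, 6 mm high; upright leg x 44 to 50 mm, 50 mm high, good to pinch from above. y along length, z up. Rightly set, its axes match the welded angle's, 30 mm out along that x. A push of 3 to 6 N slides it.
- angle_toe_a (a point): Point on the loose angle's toe edge near one end: 72 mm along its +y from the middle, 3 mm up.
- angle_toe_b (a point): Point on the loose angle's toe edge near the other end: 72 mm along its -y from the middle, 3 mm up.
- tube: The spacer: bright square tube stub 30 x 30 mm, 3 mm wall, 100 mm long, about 0.25 kg, lying on the plate. Origin at its centre (15 mm up when lying on the plate); y along its length, x and z square to its faces, z up at the start.
- chute_drop (a point): Point over the short galvanized chute beyond the plate's right edge (along world x at y = -340 mm): at plate height (z = 0), 60 mm outside the edge, midway between the side walls. Chute 190 mm wide inside, walls 43 mm, 140 mm long, sloping down 50 degrees towards world -y from the plate edge; its surface is about 73 mm below this point. The tube let go here slides into the bin.
- bin_in (a point): Top of the flat load of scrap in the middle of the rusty open-topped offcut bin at the chute's foot: 388 x 388 mm inside, its load 180 mm below the plate and 90 mm below its rim, with a low splash plate on the far rim. Fixed, moves with the chute.
- floor_pin: Bystander: yellow-painted steel floor pin standing on its round foot, foot 60 mm across and 12 mm high, shank 25 mm across, 82 mm high in all. Origin: centre of its underside.
- bracket: Bystander: welded corner bracket of 6 mm plate with a middle rib, about 80 x 80 x 70 mm. Origin: centre of its underside.

How it is judged (in metres and radians):
On the way, in this order (a step that is already met when the one before it is completed fails the run):
1. the tube stub lies flat on the plate along the welded angle's toe, against it and near its middle (x of tube in the frame of rail between 0.012 and 0.0185 m and y of tube in the frame of rail between -0.04 and 0.04 m and angle between the y axis of tube and the y axis of rail, either way round below 0.05 rad and height (world z) of tube between 0.012 and 0.018 m), for 0.2 s.
2. the loose angle stands with its toe against the tube, parallel and centred, the tube still against the welded angle (all of step 1 and x of angle_toe_a in the frame of rail between 0.027 and 0.033 m and x of angle_toe_b in the frame of rail between 0.027 and 0.033 m and angle between the y axis of angle and the y axis of rail, either way round below 0.03 rad and y of angle in the frame of rail between -0.015 and 0.015 m and angle between angle's own z axis and vertical below 0.04 rad and height (world z) of angle between -0.003 and 0.003 m), for 0.2 s.
At the end, for the whole second after the job is handed in: The loose angle stands flat on the plate, toe towards the welded angle's toe, the slot 27 to 33 mm wide at both ends, parallel within 0.03 rad, centred along the welded angle within 15 mm; the tube stub lies at rest in the offcut bin (x of angle_toe_a in the frame of rail between 0.027 and 0.033 m and x of angle_toe_b in the frame of rail between 0.027 and 0.033 m and angle between the y axis of angle and the y axis of rail, either way round below 0.03 rad and y of angle in the frame of rail between -0.015 and 0.015 m and angle between angle's own z axis and vertical below 0.04 rad and height (world z) of angle between -0.003 and 0.003 m and height (world z) of tube below -0.105 m and horizontal distance between tube and bin_in below 0.26 m and linear speed of angle below 0.02 m/s and linear speed of tube below 0.1 m/s); the robot touches nothing.
It fails at once if the floor pin is moved by more than 20 mm (distance of floor_pin from where it was at the start of the episode above 0.02 m).
It fails at once if the corner bracket is moved by more than 20 mm (distance of bracket from where it was at the start of the episode above 0.02 m).
It also fails if it takes over 72 s, if anything falls off the work surface, if the arm or the gripper's body presses on something with over 40 N, if the wrist force passes 120 N, or if a joint passes its speed limit or range.

### The arm

A 7-joint arm with a two-finger parallel gripper is mounted at the origin on the work surface. World frame = base frame: x ahead of the robot, y to its left, z up, the work surface at z = 0. Lengths are in mm, angles in rad, forces in N, time in s.
With the tool pointing down it reaches from about 400 to 875 mm from the base axis. Payload 19.3 kg.
Tool frame: the origin (TCP) lies at the very end of the fingers, on their centre line; the grasp point (between the pads) lies 19 mm behind it; z points along the fingers, y is the line along which they close (so a half turn about z gives the same grasp; the last joint's range is limited). The gripper opens to 85 mm and grips with 20 to 120 N. Pads are 22 mm wide; open, the fingers measure 114 mm over their backs; the gripper's body (76 mm by 85 mm) begins 54 mm behind the grasp point. The pads swing forward as they close: fully open they stand 13 mm farther back than shut.
Start: joints at [-1.312, 0.521, -0.036, 1.599, 0.021, 1.021, -0.113], TCP at [201.836, 591.504, 231.291] pointing down, gripper open.
Joint ranges: [-2.91, 2.91], [-0.3, 2.13], [-1.5, 1.42], [0.17, 2.43], [-1.26, 4.41], [0.16, 1.93], [-2.52, 2.52]. Speed limits (rad/s): [1.89, 1.89, 2.39, 2.39, 3.01, 3.01, 3.01].

### API

Orientations are given as a 3x3 rotation matrix whose columns are the frame's x, y, z axes.
In Python, from workcell import robot gives the robot as it stands. Calls block until the motion is done:
- robot.movep(position, orientation): joint-space move of the TCP to a pose.
- robot.movel(position, frame=None, max_speed=150, guard=None): straight line of the TCP; frame=None keeps the orientation; max_speed is the mean speed in mm/s. With guard (N) it stops when the force on the tool has changed by that much, and returns True; else False.
- robot.goto_joints(angles): joint-space move.
- robot.open_gripper() and robot.clamp(): open the fingers fully, or close them until they stop; the grip force is fixed at half the most.
- robot.wait(seconds).
- robot.inverse_kinematics(position, orientation): joint angles nearest the present ones, or None.
- robot.read_state(): the state.
- robot.camera(name): name is "side" or "top"; returns a dict with "image" (400x640x3 uint8, blue, green, red), "range_z" (400x640 float32, mm along the optical axis (not along the pixel's ray), 0 where there is no reading), "fx", "fy", "cx", "cy" (pixels), "dist_coeffs" ([k1, k2, p1, p2, k3] as OpenCV has them; the pictures are not rectified), "cam_to_world" (4x4, takes a point from camera to world coordinates). Camera axes: x right, y up, looking along -z (the intrinsics and any distortion apply to the point x, -y, -z); pixel columns grow to the right and rows downward; lengths in mm; the calibration is good to about 2 mm. A picture is of the moment at which its call begins.
A pose or a line that the arm cannot do raises robot.PlanningError and nothing moves.
- robot.finish_job(): hands the job in; it is judged then, once.
Trained networks look in a picture, given as the dict that the camera call returned (one of the last four; its "shot" number tells which), for a name from the list of things; names that differ only in an ending like _2 or _b are one class to them, and where a whole thing is asked for, a point or a joint stands for the part that bears it (a point fixed in the world has none). Each returns a list of dicts, best first, with "conf" (0 to 1); they miss things now and then, are a little off and sometimes report something else, mostly with a low value. They report only what shows in the picture. A call takes as long as a camera call.
- robot.recognise(picture, thing): "centre" ([column, row] in pixels, amid what is visible of it).
The state is a dict: "time": time; "qpos": joint angles; "qvel": joint speeds; "joint_efforts": joint torques, N m; "eef_pos": TCP position; "tool_rot": TCP orientation; "ft_force": force on the tool from outside, world axes, zero at the start; "torque": the same for the moment, N m; "finger_gap": finger opening in mm; "gripper_force": force on a finger pad.
Only numpy, scipy, OpenCV 4.12 (cv2) and the standard library are available. Lean on these libraries where they do the work, as an engineer would, in place of code of your own. Each camera call takes 0.05 s, during which the arm holds its last target. There are 200 camera calls.

## Working session

There is one attempt and no reset: what is moved stays moved. The work goes in short steps, each a Python script; the robot and the scene stay as the last script left them, time stands still between calls to the robot, and variables do not carry over. Pictures are saved under pics/ and viewed, at most 10 in all, crops included, and the job is handed in when it is done.

```bash
mkdir -p pics; cat > h.py <<'E'
import numpy as np, cv2
from workcell import robot
def cloud(p):
    z=p["range_z"]; h,w=z.shape
    K=np.array([[p["fx"],0,p["cx"]],[0,p["fy"],p["cy"]],[0,0,1.]])
    g=np.stack(np.meshgrid(np.arange(w),np.arange(h)),-1).reshape(-1,1,2).astype(np.float64)
    u=cv2.undistortPoints(g,K,np.array(p["dist_coeffs"],float)).reshape(h,w,2)
    c=np.stack([u[...,0]*z,-u[...,1]*z,-z,np.ones_like(z)],-1)
    W=(c@np.array(p["cam_to_world"]).T)[...,:3]
    W[z<=0]=np.nan
    return W
E
python3 - <<'E'
from h import *
for n in ["top","side"]:
    p=robot.camera(n); cv2.imwrite(f"pics/{n}0.png",p["image"]); W=cloud(p); np.save(f"{n}0.npy",W)
    print(n,np.array(p["cam_to_world"])[:3,3])
    for t in ["rail","angle","tube","floor_pin","bracket"]:
        for d in robot.recognise(p,t)[:2]:
            c,r=map(int,d["centre"]); print(t,round(d["conf"],2),c,r,W[r,c].round(1))
E
```

```text
top [ 338.28102367  -98.88296462 1385.34405436]
rail 0.72 284 232 [466.9  52.2   6. ]
rail 0.59 181 232 [463.1 375.   10.6]
angle 0.7 183 231 [466.7 370.1   6.8]
tube 0.6 371 218 [ 509.4 -214.3   28. ]
tube 0.48 282 231 [469.7  58.3   7.9]
floor_pin 0.73 369 166 [ 672.  -209.4   27.4]
bracket 0.59 225 146 [732.7 241.6  36.2]
side [  191.50277939 -1021.8797811    931.0710104 ]
rail 0.58 277 169 [475.5  62.2   5.3]
rail 0.38 373 343 [ 537.5 -510.6 -179. ]
angle 0.97 250 118 [474.2 368.   12.3]
tube 0.63 323 222 [ 511.6 -230.4   30.8]
floor_pin 0.66 378 205 [ 682.4 -225.3   24.7]
bracket 0.97 333 118 [748.6 245.1  12.8]
```

View pics/top0.png

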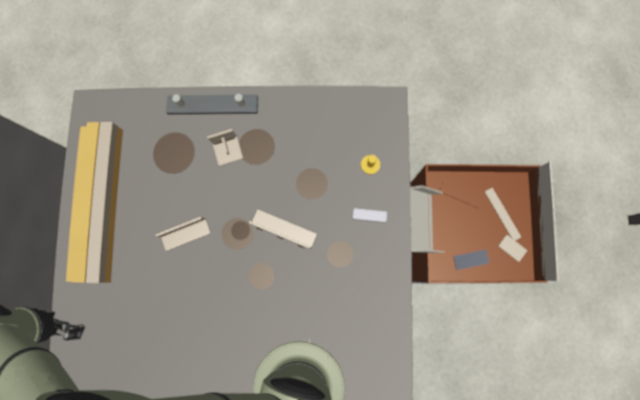

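View pics/side0.png

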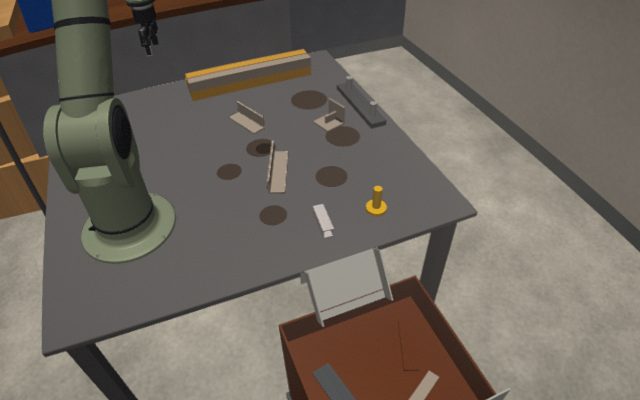

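```bash
python3 - <<'E'
from h import *
for n in ["top0","side0"]:
    W=np.load(n+".npy").reshape(-1,3); W=W[~np.isnan(W[:,0])]
    for t,c,lo,hi in [("rail up",(470,55),40,58),("rail flat",(470,55),3.5,12),("angle up",(470,368),40,58),("angle flat",(470,368),3.5,12),("tube",(510,-220),24,36)]:
        m=(np.hypot(W[:,0]-c[0],W[:,1]-c[1])<140)&(W[:,2]>lo)&(W[:,2]<hi)
        q=W[m]; 
        if len(q)<5: print(n,t,len(q)); continue
        r=cv2.minAreaRect(q[:,:2].astype(np.float32))
        print(n,t,len(q),np.round(r[0],1),np.round(r[1],1),round(r[2],2),q[:,:2].min(0).round(),q[:,:2].max(0).round(),np.median(q[:,2]).round(1))
    q=W[(np.abs(W[:,0]-560)<50)&(abs(W[:,1]-200)<50)]; print("plate",np.median(q[:,2]),q[:,2].std())
E
```

```text
top0 rail up 142 [457.9  62.6] [197.3   6.3] 67.99 [419. -28.] [497. 154.] 49.8
top0 rail flat 1420 [469.6  53.8] [272.1 274.3] 46.0 [332. -84.] [609. 193.] 5.6
top0 angle up 126 [478.6 370.6] [  7.7 148.1] 22.88 [447. 301.] [508. 440.] 49.2
top0 angle flat 1252 [467.2 367. ] [273.1 275.1] 35.47 [330. 230.] [610. 506.] 5.4
top0 tube 303 [ 518.6 -210.2] [100.7  31.2] 85.75 [ 503. -260.] [ 537. -159.] 29.9
plate 0.08831797872323932 2.925855026533801
side0 rail up 108 [456.9  59.9] [202.    6.8] 67.82 [418. -35.] [496. 153.] 49.7
side0 rail flat 882 [475.1  56.7] [268.3 272.3] 53.77 [333. -80.] [609. 189.] 5.7
side0 angle up 102 [474.1 367.6] [ 12.5 153.7] 21.52 [446. 297.] [507. 441.] 47.6
side0 angle flat 533 [470.6 368.5] [276.4 267.7] 32.77 [331. 230.] [605. 503.] 5.4
side0 tube 314 [ 519.2 -209.7] [106.9  31.6] 84.17 [ 499. -264.] [ 539. -158.] 30.3
plate 0.8286953885136086 227.54611590128164
```

The top view shows:
- The rail is at about (284,229), with its weld beads on the lower (−x) side, so its toe faces +x.
- The loose angle is at (185,233), with its upright on the far (+x) side.
- The tube is at (370,215), the pin at (370,164), the bracket at (227,147) and the chute at (425,219).

Next I'll refine the poses.

```bash
python3 - <<'E'
from h import *
for n in ["top0","side0"]:
    W=np.load(n+".npy").reshape(-1,3); W=W[~np.isnan(W[:,0])]
    for t,c,lo,hi,R,sgn in [("rail",(458,62),42,56,115,-1),("angle",(477,370),42,56,90,1),("tube",(519,-210),25,35,75,0)]:
        m=(np.hypot(W[:,0]-c[0],W[:,1]-c[1])<R)&(W[:,2]>lo)&(W[:,2]<hi); q=W[m]
        vx,vy,x0,y0=cv2.fitLine(q[:,:2].astype(np.float32),cv2.DIST_HUBER,0,.01,.01).ravel()
        y=np.array([vx,vy]); y*=np.sign(vy); x=np.array([y[1],-y[0]])
        l=(q[:,:2]-[x0,y0])@np.c_[x,y]; e=np.percentile(l,[1,99],axis=0)
        mid=np.array([x0,y0])+e.mean(0)[1]*y+e.mean(0)[0]*x
        toe=mid-sgn*47*x
        print(n,t,"yaw",np.degrees(np.arctan2(x[1],x[0])).round(2),"mid",mid.round(1),"toe",toe.round(1),"ext",np.diff(e,axis=0).round(1))
        if sgn:
            m=(W[:,2]>3)&(W[:,2]<9); l=(W[m][:,:2]-toe)@np.c_[x,y]; l=l[(abs(l[:,1])<90 if t=="rail" else abs(l[:,1])<65)&(abs(l[:,0])<60)]
            print("  flat x hist",np.histogram(l[:,0]*-sgn,np.arange(-12,14,2))[0], "y ext (flat)",np.percentile(((W[m][:,:2]-toe)@np.c_[x,y])[lambda:0] if 0 else l[:,1],[1,99]).round(1))
W=np.load("top0.npy")
for r in range(176,262,4): print(r,[tuple(W[r,c].round().tolist()) for c in (418,426,434)])
E
```

```text
top0 rail yaw -21.95 mid [458.2  63.2] toe [501.8  45.6] ext [[  6.2 194.9]]
  flat x hist [29 26 20 28 28 23  8  5  6  4  5  2] y ext (flat) [-87.   88.7]
top0 angle yaw 23.0 mid [478.5 370.9] toe [435.2 352.5] ext [[  7.6 146.7]]
  flat x hist [24 19 19 18 20 17 12  4  6  5  7  4] y ext (flat) [-63.2  64.5]
top0 tube yaw -3.64 mid [ 519.  -210.8] toe [ 519.  -210.8] ext [[29.1 97.8]]
side0 rail yaw -22.18 mid [456.6  59.1] toe [500.1  41.4] ext [[  6.7 198.6]]
  flat x hist [15 23 18 19 17 22  4  1  1  1  2  5] y ext (flat) [-88.2  87.8]
side0 angle yaw 22.42 mid [475.7 367.2] toe [432.3 349.3] ext [[ 10.9 148.7]]
  flat x hist [10 10  5  6 10 10  5  3  1  1  2  1] y ext (flat) [-64.1  64.1]
side0 tube yaw -6.58 mid [ 519.3 -212.5] toe [ 519.3 -212.5] ext [[ 30.5 100.2]]
176 [(695.0, -408.0, -214.0), (668.0, -412.0, -93.0), (689.0, -460.0, -185.0)]
180 [(682.0, -409.0, -221.0), (655.0, -411.0, -94.0), (674.0, -459.0, -185.0)]
184 [(665.0, -407.0, -213.0), (641.0, -410.0, -92.0), (658.0, -457.0, -178.0)]
188 [(608.0, -364.0, 6.0), (608.0, -390.0, 4.0), (644.0, -457.0, -180.0)]
192 [
[... 701 characters left out ...]
(486.0, -369.0, -35.0), (491.0, -404.0, -80.0), (502.0, -454.0, -184.0)]
232 [(474.0, -369.0, -38.0), (478.0, -404.0, -81.0), (487.0, -453.0, -181.0)]
236 [(461.0, -368.0, -33.0), (464.0, -403.0, -78.0), (474.0, -454.0, -187.0)]
240 [(449.0, -370.0, -42.0), (451.0, -402.0, -75.0), (459.0, -451.0, -175.0)]
244 [(435.0, -368.0, -35.0), (438.0, -402.0, -77.0), (445.0, -452.0, -180.0)]
248 [(423.0, -369.0, -41.0), (425.0, -402.0, -78.0), (431.0, -451.0, -179.0)]
252 [(421.0, -409.0, -256.0), (412.0, -403.0, -81.0), (412.0, -428.0, -75.0)]
256 [(407.0, -409.0, -253.0), (401.0, -410.0, -116.0), (403.0, -450.0, -175.0)]
260 [(392.0, -409.0, -255.0), (388.0, -409.0, -116.0), (390.0, -452.0, -185.0)]
```

```bash
cat >> h.py <<'E'
def rot(deg):  # tool down, closing line (tool y) along world heading deg
    a=np.radians(deg); y=np.array([np.cos(a),np.sin(a),0]); z=np.array([0,0,-1.])
    return np.c_[np.cross(y,z),y,z]
def best(pos,deg):
    q0=np.array(robot.read_state()["qpos"]); o=[]
    for d in (deg,deg+180):
        q=robot.inverse_kinematics(list(pos),rot(d))
        if q is not None: o.append((np.abs(np.array(q)-q0).max(),d))
    return rot(min(o)[1])
def st(m=""):
    s=robot.read_state(); print(m,"t",round(s["time"],2),"pos",np.round(s["eef_pos"],1),"gap",round(s["finger_gap"],1),"gf",np.round(s["gripper_force"],1),"ft",np.round(s["ft_force"],1),"q7",np.round(s["qpos"][6],2)); return s
RY=-22.05; A=np.radians(RY); RX=np.array([np.cos(A),np.sin(A),0]); RYV=np.array([-np.sin(A),np.cos(A),0]); RO=np.array([501.,43.5,0])
def rp(x,y,z): return list(RO+x*RX+y*RYV+[0,0,z])
E
python3 - <<'E'
from h import *
st(); 
p=[519,-211.5,110]; R=best(p,-5)
robot.movep(p,R); st("above")
print(robot.movel([519,-211.5,9],max_speed=120,guard=15)); st("down")
robot.clamp(); st("grip")
robot.movel([519,-211.5,80]); st("up")
pic=robot.camera("side"); cv2.imwrite("pics/s1.png",pic["image"][130:300,200:440].repeat(3,0).repeat(3,1))
for x in (15,): print(robot.inverse_kinematics(rp(x,0,12),best(rp(x,0,12),RY)))
E
```

```text
t 0.6 pos [201.8 591.5 231.3] gap 85.5 gf 0.0 ft [-0.2 -0.8 -0.1] q7 -0.11
above t 3.66 pos [ 519.4 -210.8  110. ] gap 85.7 gf 0.0 ft [ 0.2  0.3 -0.3] q7 0.77
False
down t 4.65 pos [ 519.3 -211.7    9.6] gap 85.6 gf 0.0 ft [-0.4 -0.2 -0.4] q7 0.87
grip t 5.21 pos [ 519.1 -211.5    9.4] gap 28.8 gf 60.1 ft [-1.3  1.6  8.3] q7 0.87
up t 5.83 pos [ 518.9 -211.    79.4] gap 28.7 gf 59.4 ft [ 0.1 -0.3 -2.6] q7 0.8
[-0.61756508  0.82622955  0.61180555  2.04308685 -0.90812993  0.56539992
  0.26616472]
```

View pics/s1.png

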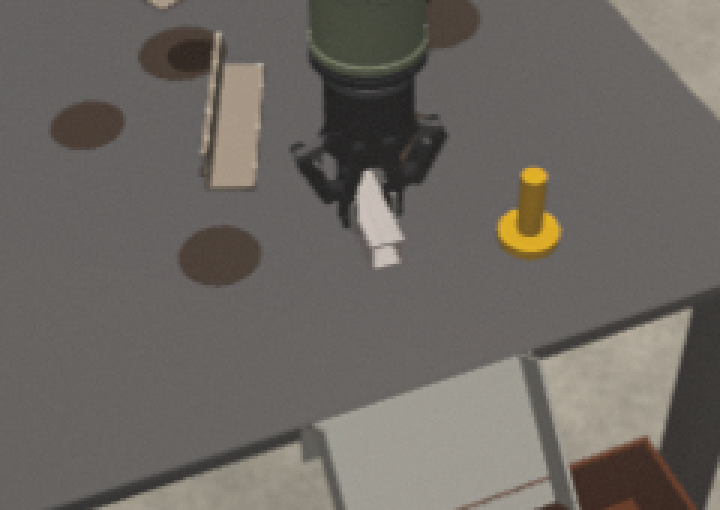

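The picture shows the tube held between the fingers and level, at about (375,215) in the crop. Next I'll put it at the toe.

```bash
python3 - <<'E'
from h import *
p=rp(32,0,70); R=best(p,RY)
robot.movep(p,R); st("above")
print(robot.movel(rp(32,0,9),max_speed=60,guard=6)); s=st("down")
z=max(s["eef_pos"][2]+.3,9.6)
robot.movel(rp(32,0,z),max_speed=20); st("settle")
print(robot.movel(rp(8,0,z),max_speed=20,guard=8)); robot.wait(.2); s=st("contact")
c=np.array(s["eef_pos"])-RO; print("rail xy of tcp",c@RX,c@RYV)
pic=robot.camera("side"); cv2.imwrite("pics/s2.png",pic["image"][130:300,200:440].repeat(3,0).repeat(3,1))
E
```

```text
above t 6.84 pos [530.6  30.5  69.8] gap 29.1 gf 59.4 ft [ 0.2 -0.4 -2.1] q7 0.19
True
down t 7.82 pos [530.4  31.4   9.4] gap 28.9 gf 61.0 ft [-2.1  1.5 10.1] q7 0.27
settle t 8.07 pos [530.7  31.5   9.7] gap 29.0 gf 59.3 ft [-0.4  0.5 -1.8] q7 0.26
True
contact t 9.21 pos [512.2  38.9   9.4] gap 28.9 gf 61.3 ft [ 4.  -0.8 -0.4] q7 0.27
rail xy of tcp 12.076286988526405 -0.03886213637436242
```

View pics/s2.png

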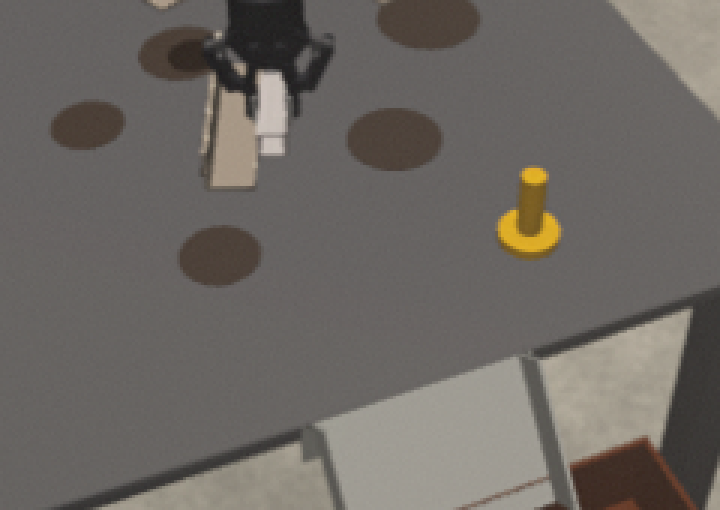

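The tube is touching the toe, beside the rail at about (270,110). I'll correct the rail origin by this contact, back off 1.5 mm, release and check.

```bash
echo "RO=RO-2.9*RX" >> h.py; python3 - <<'E'
from h import *
z=9.6
robot.movel(rp(16.3,0,z),max_speed=20); st("back")
robot.open_gripper(); robot.wait(.1); st("open")
robot.movel(rp(16.3,0,130)); st("up")
# clear over to the angle
an=np.array([477.3,369.3,150.]); R=best(an,22.7)
robot.movep(list(an),R); st("at angle")
for n in ("top","side"):
    p=robot.camera(n); W=cloud(p); np.save(n+"1.npy",W)
    if n=="top": cv2.imwrite("pics/t3.png",p["image"][180:280,220:380].repeat(5,0).repeat(5,1))
    W=W.reshape(-1,3); W=W[~np.isnan(W[:,0])]
    l=np.c_[(W-RO)@RX,(W-RO)@RYV,W[:,2]]
    t=l[(l[:,2]>25)&(l[:,2]<35)&(abs(l[:,1])<70)&(l[:,0]>-10)&(l[:,0]<50)]
    u=l[(l[:,2]>42)&(l[:,2]<56)&(abs(l[:,1])<125)&(l[:,0]>-65)&(l[:,0]<-30)]
    for m,k in (("tube",t),("upr",u)):
        f=np.polyfit(k[:,1],k[:,0],1); print(n,m,"x",np.percentile(k[:,0],[2,50,98]).round(1),"y",np.percentile(k[:,1],[1,99]).round(1),"yaw",np.degrees(f[0]).round(2))
E
```

```text
back t 9.51 pos [513.2  38.5   9.5] gap 28.7 gf 61.2 ft [ 0.4  0.4 -1.1] q7 0.27
open t 10.2 pos [513.5  38.5   9.6] gap 85.9 gf 0.0 ft [ 0.2 -0.7  1.3] q7 0.27
up t 11.15 pos [513.   38.6 129.3] gap 85.5 gf 0.0 ft [-1.2 -0.4 -0. ] q7 0.11
at angle t 12.41 pos [478.1 367.5 150. ] gap 85.4 gf 0.0 ft [ 1.2 -0.4  0.1] q7 0.13
top tube x [ 3.8 17.4 30.7] y [-48.2  50.4] yaw 0.17
top upr x [-47.2 -44.2 -41.1] y [-96.9  99.8] yaw -0.11
side tube x [ 4.5 19.3 33.7] y [-51.6  49.6] yaw -0.14
side upr x [-47.3 -43.8 -41. ] y [-102.    95.8] yaw -0.11
```

View pics/t3.png

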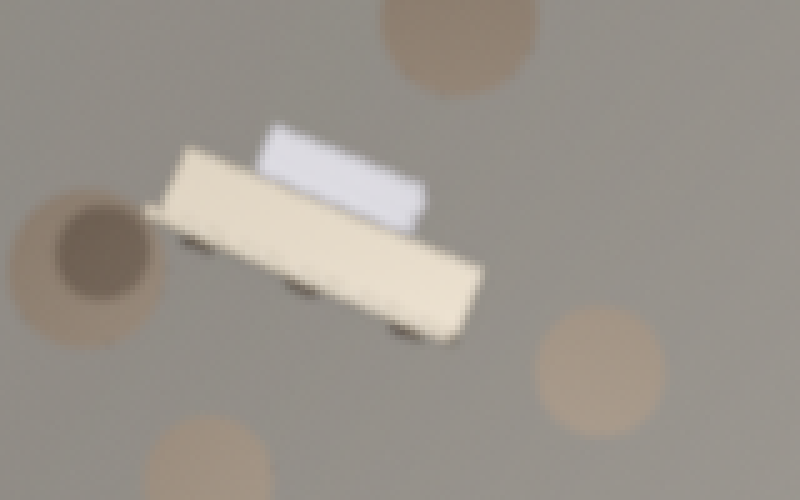

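The tube now lies along the toe, parallel to the rail to within 0.3° and centred, at about (340,175) in the crop. Next I'll pick up the loose angle.

```bash
python3 - <<'E'
from h import *
p=[476.0,369.8]; R=np.array(robot.read_state()["tool_rot"]); R=best(p+[80],22.7)
robot.movel(p+[80],R); 
print(robot.movel(p+[34],max_speed=80,guard=12)); st("down")
robot.clamp(); s=st("grip")
robot.movel(p+[110],max_speed=120); st("up")
q=rp(97,0,110); robot.movep(q,best(q,RY)); st("over")
pic=robot.camera("side"); cv2.imwrite("pics/s4.png",pic["image"][90:260,200:440].repeat(3,0).repeat(3,1))
E
```

```text
False
down t 13.85 pos [476.2 369.7  34.1] gap 85.2 gf 0.0 ft [-0.5  0.1  0.9] q7 0.23
grip t 14.56 pos [476.1 369.9  34.2] gap 4.2 gf 60.1 ft [-1.5 -0.8  4.7] q7 0.23
up t 15.34 pos [475.5 369.7 109.3] gap 4.2 gf 58.6 ft [-0.8 -0.5 -8.2] q7 0.16
over t 16.75 pos [588.3   9.9 109.7] gap 4.4 gf 58.5 ft [ 0.3  1.  -7.5] q7 0.15
```

View pics/s4.png

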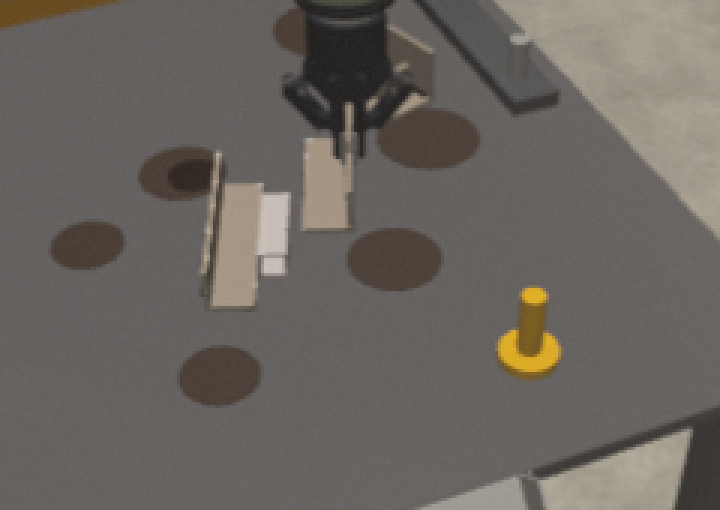

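The angle is held level, toe towards the rail, at about (330,185) in the crop. Now I'll lower it and slide it up snug.

```bash
python3 - <<'E'
from h import *
print(robot.movel(rp(97,0,42),max_speed=100))
print(robot.movel(rp(97,0,32),max_speed=15,guard=8)); s=st("down")
z=s["eef_pos"][2]+.2; robot.movel(rp(97,0,z),max_speed=10); st("settle")
print(robot.movel(rp(80,0,z),max_speed=30,guard=12)); st("near")
print(robot.movel(rp(70,0,z),max_speed=8,guard=9)); robot.wait(.2); s=st("snug")
c=np.array(s["eef_pos"])-RO; print("rail xy of tcp",c@RX,c@RYV)
p=robot.camera("top"); W=cloud(p).reshape(-1,3); W=W[~np.isnan(W[:,0])]
l=np.c_[(W-RO)@RX,(W-RO)@RYV,W[:,2]]
for lo,hi,a,b in ((42,56,60,95),(42,56,-60,-30),(25,35,-8,45)):
    k=l[(l[:,2]>lo)&(l[:,2]<hi)&(l[:,0]>a)&(l[:,0]<b)&(abs(l[:,1])<120)]
    print(len(k),np.percentile(k[:,0],[2,50,98]).round(1),np.percentile(k[:,1],[1,99]).round(1))
p=robot.camera("side");cv2.imwrite("pics/s5.png",p["image"][90:260,200:440].repeat(3,0).repeat(3,1))
E
```

```text
False
True
down t 18.18 pos [588.3   8.2  34.2] gap 4.6 gf 61.0 ft [-1.  -0.   9.9] q7 0.23
settle t 18.45 pos [588.3   8.2  34.3] gap 4.4 gf 58.8 ft [-0.  -0.6 -5.4] q7 0.22
False
near t 19.17 pos [572.5  14.6  34.4] gap 4.2 gf 58.5 ft [-0.7  1.3 -8.4] q7 0.23
True
snug t 20.08 pos [569.4  15.8  34.5] gap 4.3 gf 59.3 ft [ 4.8 -1.5 -3.3] q7 0.23
rail xy of tcp 76.74052098955903 -0.026332876580219988
41 [73.6 76.3 79.8] [-72.1 -20.5]
118 [-47.1 -44.2 -41.1] [-95.8  67.5]
198 [ 3.  13.4 29.3] [-48.1  45.3]
```

View pics/s5.png

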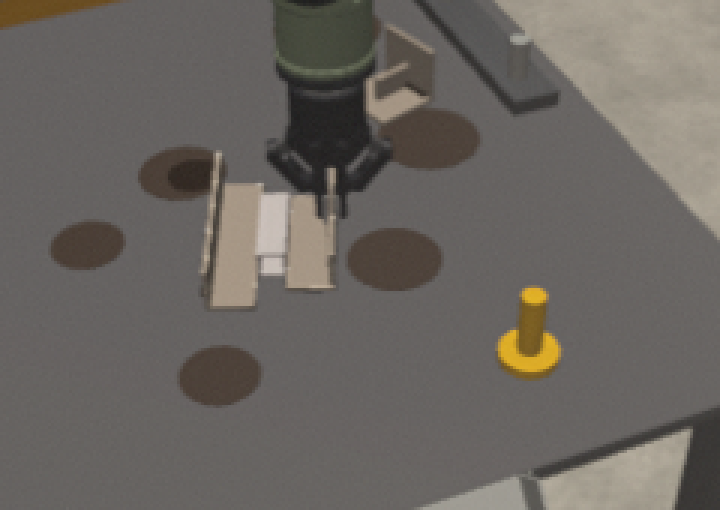

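The angle is snug against the tube (gripper 76.7 mm from the toe, 77 expected). In the crop the tube sits between the toes at about (272,230). Next I'll release it and measure.

```bash
cat > m.py <<'E'
from h import *
def measure():
  for n in ("top","side"):
    p=robot.camera(n); W=cloud(p).reshape(-1,3); W=W[~np.isnan(W[:,0])]
    l=np.c_[(W-RO)@RX,(W-RO)@RYV,W[:,2]]
    for t,lo,hi,a,b in (("ang",40,56,60,100),("rail",40,56,-60,-30),("tube",25,35,-8,45)):
        k=l[(l[:,2]>lo)&(l[:,2]<hi)&(l[:,0]>a)&(l[:,0]<b)&(abs(l[:,1])<120)]
        if len(k)<20: print(n,t,len(k)); continue
        print(n,t,np.percentile(k[:,0],[2,50,98]).round(1),np.percentile(k[:,1],[1,99]).round(1),"yaw",np.degrees(np.polyfit(k[:,1],k[:,0],1)[0]).round(2),"z",np.median(k[:,2]).round(1))
  return p
E
python3 - <<'E'
from m import *
z=robot.read_state()["eef_pos"][2]
robot.movel(rp(76.9,0,z-.5),max_speed=10,guard=6); st("low"); robot.wait(.3)
robot.open_gripper(); robot.wait(.1); st("open")
robot.movel(rp(76.9,0,130),max_speed=120); 
q=[480,-250,250]; robot.movep(q,best(q,RY)); st("away")
measure()
E
```

```text
low t 20.39 pos [569.7  15.7  34.2] gap 4.3 gf 60.9 ft [-1.6  0.8  9.1] q7 0.23
open t 21.54 pos [569.5  15.7  33.6] gap 85.7 gf 0.0 ft [-0.1 -0.5 -0.7] q7 0.23
away t 23.66 pos [ 480.7 -248.5  249.3] gap 85.4 gf 0.0 ft [ 0.5  0.7 -0. ] q7 0.49
top ang [74.  76.9 80.1] [-71.8  73.9] yaw 0.12 z 49.4
top rail [-47.2 -44.2 -41.3] [-64.8  99.5] yaw -0.07 z 50.3
top tube [ 3.3 16.1 29.9] [-47.4  51. ] yaw 0.08 z 29.9
side ang [77.4 79.1 81.9] [-74.2  75. ] yaw -0.59 z 50.7
side rail [-47.5 -43.6 -41. ] [-99.4  98.1] yaw 0.0 z 50.0
side tube [ 3.3 15.9 32.9] [-53.1  51.3] yaw -4.17 z 30.8
```

```bash
python3 - <<'E'
from m import *
q=rp(14.9,0,110); R=best(q,RY)
robot.movep(q,R); robot.wait(.2); s=st("above"); c=np.array(s["eef_pos"])-RO; print(c@RX,c@RYV)
robot.movel(rp(14.9,0,72),max_speed=80); robot.wait(.2)
hit=robot.movel(rp(14.9,0,14),max_speed=25,guard=4); s=st("down"); c=np.array(s["eef_pos"])-RO; print(hit,c@RX,c@RYV)
p=robot.camera("side");cv2.imwrite("pics/s6.png",p["image"][90:260,200:440].repeat(3,0).repeat(3,1))
E
```

```text
above t 25.18 pos [512.5  38.1 110.4] gap 85.2 gf 0.0 ft [ 0.2 -0.2 -0.5] q7 0.13
15.578866186322175 -0.7222935999256377
down t 28.48 pos [512.2  39.   14.1] gap 85.2 gf 0.0 ft [-0.6  0.1  0.5] q7 0.26
False 14.946509701173053 0.015648584705994395
```

View pics/s6.png

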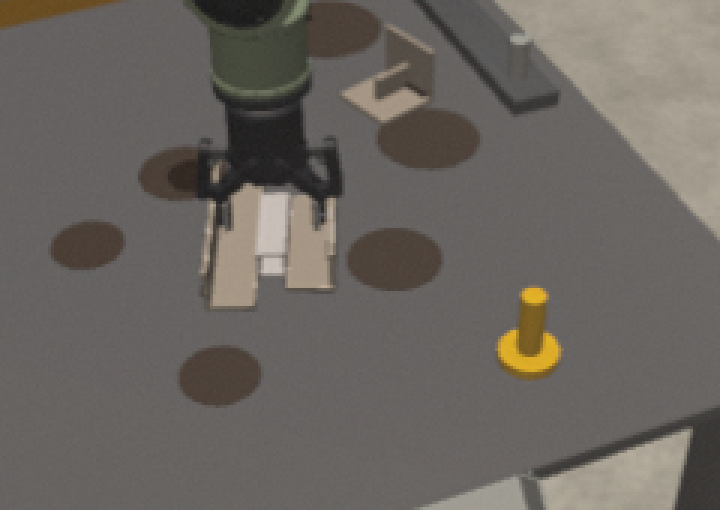

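Both fingers are inside the uprights with no contact, straddling the tube at about (272,220). Now I'll clamp and lift slowly.

```bash
python3 - <<'E'
from m import *
robot.clamp(); st("grip")
robot.movel(rp(14.9,0,45),max_speed=20); st("lift")
robot.movel(rp(14.9,0,130),max_speed=100)
q=[512,-250,150]; robot.movep(q,best(q,90)); st("carry")
p=measure(); cv2.imwrite("pics/s7.png",p["image"][100:330,160:480].repeat(2,0).repeat(2,1))
E
```

```text
grip t 29.1 pos [512.2  39.   14.3] gap 28.3 gf 59.6 ft [-1.3  0.2  6.8] q7 0.26
lift t 30.8 pos [512.1  39.   44.9] gap 28.5 gf 59.4 ft [ 0.2 -0.2 -2.9] q7 0.22
carry t 32.92 pos [ 512.5 -248.5  149.6] gap 28.4 gf 59.4 ft [ 0.  -0.1 -3.1] q7 -0.41
top ang [73.9 77.1 80.1] [13.1 75.1] yaw -0.72 z 49.2
top rail 0
top tube 0
side ang [77.8 79.  81.9] [-75.6  37.8] yaw -1.09 z 50.4
side rail [-47.1 -43.7 -40.8] [-101.5   97.8] yaw 0.04 z 50.3
side tube 0
```

View pics/s7.png

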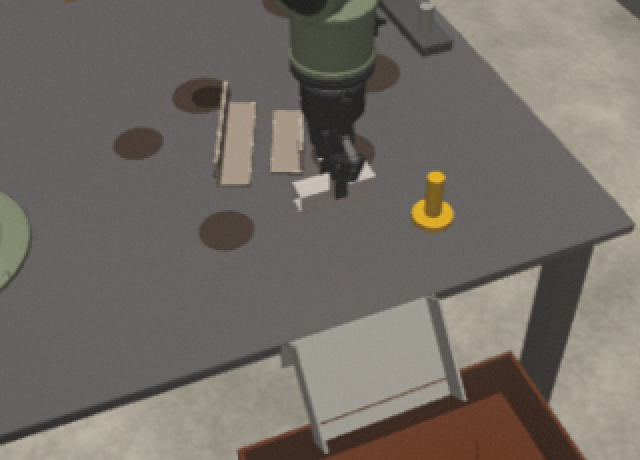

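The slot is clear and the angle is still in place. The tube is held across the chute direction, at about (335,187). Next I'll drop it in the chute.

```bash
python3 - <<'E'
from m import *
robot.movel([511,-406,100],max_speed=150); robot.movel([511,-406,8],max_speed=100,guard=15); st("at chute")
robot.open_gripper(); robot.wait(.2); robot.movel([511,-406,160]); st("up")
q=[480,-200,330]; robot.movep(q,best(q,90)); robot.wait(.8); st("clear")
p=measure(); W=cloud(p)
for d in robot.recognise(p,"tube")[:2]: c,r=map(int,d["centre"]); print(d["conf"],c,r,W[r,c].round())
cv2.imwrite("pics/s8.png",p["image"][60:400,140:540].repeat(1,0))
E
```

```text
at chute t 35.33 pos [ 511.2 -406.3    8.6] gap 28.7 gf 59.4 ft [ 0.2  0.5 -2.7] q7 -0.18
up t 37.28 pos [ 510.8 -405.7  159.1] gap 85.5 gf 0.0 ft [-0.9  0.5 -0.5] q7 -0.29
clear t 39.13 pos [ 480. -200.  330.] gap 85.2 gf 0.0 ft [ 0.4 -0.8  0.4] q7 -0.63
top ang [73.9 76.6 80.4] [-51.4  74.9] yaw -0.1 z 49.3
top rail [-47.2 -44.4 -41.4] [ 33.  100.7] yaw -0.35 z 50.0
top tube 0
side ang [77.5 80.7 82. ] [-74.8  72.6] yaw -0.61 z 50.6
side rail [-47.3 -43.5 -40.9] [-101.2   97.7] yaw -0.04 z 50.0
side tube 0
0.6 370 350 [ 513. -538. -152.]
```

View pics/s8.png

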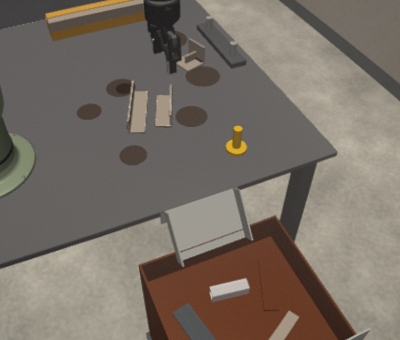

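The tube lies in the bin at about (229,290), and the angle is parallel to the rail with the slot even at (148,110). I'm handing the job in.

```bash
python3 -c "
from h import *
print(robot.finish_job())"
```

```text
the job is handed in; nothing more can be done
None
```

I handed the job in at about 39 s of the 72 s allowed, and no verdict came back. At the last look, the loose angle stood parallel to the welded angle and centred on it, one tube width out. The tube was lying in the offcut bin, and the robot never went near the floor pin or the corner bracket.

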